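Fit the drive pin of the brooch press after feeling out the slack of its handwheel

TASK

The handwheel of the little blue brooch press swings loose on its screw because the drive pin is out. Rock the wheel gently by its handle, first clockwise (seen from above) until you feel it take up, then anticlockwise until it takes up again, without forcing it so that the screw turns; then leave the wheel in the middle of that slack, where the hole in the wheel stands over the hidden hole in the collar below. Take the red-handled pin from the wooden block and put it down through the wheel into the collar until its flange sits flat on the wheel, let go, and leave the candles and the brooch under the press as they are.

Things in the scene. Friction and masses are not known exactly. Their poses are not given: they have to be found in the camera images.
- press: fixed bench press: blue C-frame 150 x 116 mm, vertical screw, handwheel on top (rim at 191 mm); origin on the counter under the screw axis. Under the wheel, unseen, a steel collar 132 mm wide is fixed to the screw, 1.5 mm below the wheel. Its pin hole lies under the wheel's hole when the wheel is in the middle of its slack; where that is differs each time
- press_axis (a point): point on the vertical screw axis, level with the upper face of the wheel's web. The pinless wheel turns lightly about it (under 1.5 N at the handle) through a slack of 25 to 40 degrees in all, then meets the collar firmly on either side; above about 20 N at the handle the screw itself would turn. The wheel stays where it is left
- wheel_handle (a point): middle of the grip of the wheel's upright black handle: round, 23 mm thick, fixed to the wheel, 34 mm above the web (its top 56 mm above), 75 mm from the screw axis. The wheel is aluminium, 183 mm across; its rim stands 3 mm and its hub (38 mm across) 6 mm above the web
- wheel_hole (a point): centre of the mouth of the pin hole in the wheel, level with the upper face of its web; 12 mm wide, through the 10 mm web, 48 mm from the screw axis, opposite the handle. The collar's hole is 11.5 mm wide, 18.5 mm deep, open below
- pin_mid (a point): drive pin, about 45 g, 74 mm long; this point is half-way up its axis, z towards its handle. Steel shank 10 mm thick, 34 mm long, foot chamfered; then a flange 24 mm wide, 4 mm thick; then a round red handle 19 mm thick, 36 mm long, its middle 19 mm above this point. At first it stands in the block, its flange on the block's top
- pin_seat (a point): the centre of the underside of the pin's flange, 34 mm above the foot of the pin
- pin_block: fixed wooden block 64 x 84 mm, 40 mm high, that holds the pin upright in a hole 36 mm deep; origin under its centre; the hole is 12 mm from its middle along +y
- brooch_pink: pink flower brooch 34 mm wide, 8 mm high, lying on the press's anvil under the screw; origin on its underside; leave it
- candle_pink: white pillar candle with pink flowers on a black base, 63 x 63 x 66 mm, origin on its underside; leave it
- candle_blue: white pillar candle with blue flowers on a black base, 56 x 56 x 66 mm, origin on its underside; leave it
- candle_orange: white pillar candle with orange flowers on a black base, 55 x 55 x 66 mm, origin on its underside; leave it
There are look-alikes about, which are no part of the job. Of the things shaped like the part that bears pin_mid, the red one is meant.

How it is judged:
By the outcome, as a careful person would: the job done as asked, in the order asked, and still so for the second after the job is handed in, with the robot touching nothing.
It also fails if it takes over 72 s, if anything falls off the work surface, if the arm or the gripper's body presses on something with over 40 N, if the wrist force passes 120 N, or if a joint passes its speed limit or range.

ROBOT

A 6-joint arm with a two-finger parallel gripper is mounted at the origin on a cart in front of the work surface, level with it; the furniture and walls round the work are solid. World frame = base frame: x ahead of the robot, y to its left, z up, the work surface at z = 0. Lengths are in m, angles in rad, forces in N, time in s.
With the tool pointing down it reaches from about 0.35 to 0.975 m from the base axis. Payload 4.9 kg.
Tool frame: the origin (TCP) lies between the finger pads; the fingertips stand 22 mm ahead of it and the grasp point (between the pads) lies 3 mm ahead of it; z points along the fingers, y is the line along which they close (so a half turn about z gives the same grasp; the last joint's range is limited). The gripper opens to 85 mm and grips with 20 to 120 N. Pads are 22 mm wide; open, the fingers measure 114 mm over their backs; the gripper's body (76 mm by 85 mm) begins 54 mm behind the grasp point. The pads swing forward as they close: fully open they stand 13 mm farther back than shut.
Start: joints at [-1.434, 0.053, 1.613, -0, 1.476, -0.119], TCP at [0.158, -0.605, 0.225] pointing down, gripper open.
Joint ranges: [-3.01, 3.01], [-1.01, 2.22], [0.06, 2.58], [-1.02, 4.17], [0.09, 2.62], [-3.14, 3.14]. Speed limits (rad/s): [2.57, 2.57, 3.14, 3.14, 3.14, 3.14].

INTERFACE

Orientations are given as a unit quaternion [w, x, y, z].
In Python, from plant import state, grab_frame, get_calibration, job_done, recognise, regions_of gives the robot as it stands.
- The arm moves only by the tool apply_moves, never from a script. Its argument "targets" is a list of rows, each an object with "translation": the shift along the tool's x, y, z normalised to -1 to 1, where 1 is 100 mm, a list of three; "twist": the turn about the tool's z normalised to -1 to 1, where 1 is 0.1 rad; "hand": the opening, from 0 (shut) to 1 (fully open). A call has 1 to 8 rows; each row shifts and turns the commanded pose from where the row before left it, along the tool's axes as they then stand; what a row does not reach is not made up. A row lasts 1/10 s, in which the tool goes at most 50 mm and 8.59 degrees, less where a joint would pass 70% of its speed; a pose out of reach is approached as far as the arm can. A call with a number of a shift or a turn outside -1 to 1 is refused whole. A call with a gripper value outside its range is refused whole. The fingers move at their own pace and stop on an object; the grip force is fixed at half the most. Time passes only in rows, so rows that do not move let the fingers close. It gives the time, the measured TCP pose, the force, the opening and the grip force at its end, in the units of the state.
- state(): the state, without advancing time (a new reading comes with each control period).
- grab_frame(name): name is "side" or "top" or "wrist"; returns the picture (384x512x3 uint8, red, green, blue); there is no depth.
- get_calibration(name): a dict with "camera_matrix" (3x3 intrinsics, pixels), "D" ([k1, k2, p1, p2, k3] as OpenCV has them; the pictures are not rectified), "pose" (4x4, takes a point from camera to world coordinates). Camera axes: x right, y up, looking along -z (the intrinsics and any distortion apply to the point x, -y, -z); pixel columns grow to the right and rows downward; lengths in m; the calibration is good to about 2 mm. A picture is of the moment at which its call begins: read the wrist's pose just before it. get_calibration takes no time and is no camera call; for the wrist camera it gives the pose at the moment of the call.
- job_done(): hands the job in; it is judged then, once.
Trained networks look in the newest picture that a camera, given by its name, has taken for a name from the list of things; names that differ only in an ending like _2 or _b are one class to them, and where a whole thing is asked for, a point or a joint stands for the part that bears it (a point fixed in the world has none). Each returns a list of dicts, best first, with "score" (0 to 1); they miss things now and then, are a little off and sometimes report something else, mostly with a low value. They report only what shows in the picture. A call takes as long as a camera call. They do not tell look-alikes from the thing itself.
- recognise(camera, query): "point" ([x, y, z] in m, in world coordinates, good to about 4 mm: the middle of the surface that is visible of it).
- regions_of(camera, query): "pixels" (384x512 bool, what is visible of it).
The state is a dict: "time": time; "joint_pos": joint angles; "joint_vel": joint speeds; "joint_efforts": joint torques, N m; "tool_pos": TCP position; "tool_rot": TCP orientation; "contact_force": force on the tool from outside, world axes, zero at the start; "ft_torque": the same for the moment, N m; "gripper_width": opening from 0.0 (shut) to 1.0 (fully open); "grasp_force": force on a finger pad.
Only numpy, scipy, OpenCV 4.12 (cv2) and the standard library are available. Lean on these libraries where they do the work, as an engineer would, in place of code of your own. Each camera call takes 0.05 s, during which the arm holds its last target. There are 200 camera calls.

## Working session

There is one attempt and no reset: what is moved stays moved. The work goes in short steps, Python scripts to look and compute and a tool call to move; the robot and the scene stay as the last step left them, time stands still between calls to the robot, and variables do not carry over. Pictures are saved under pics/ and viewed, at most 10 in all, crops included, and the job is handed in when it is done.

Besides the shell and the picture viewer there is one more tool, called after ">>>" as a command line: name --argument value ..., lists and objects as JSON in quotes. apply_moves: Moves the arm, as the interface text tells. Its arguments: {"type":"object","properties":{"targets":{"type":"array"}},"required":["targets"]}

```bash
mkdir -p pics; ls
cat > h.py <<'E'
import numpy as np, cv2
from plant import *
def snap(c,n):
    im=grab_frame(c); cv2.imwrite(f'pics/{n}.png',im[:,:,::-1]); return im
def ray(c,px,z,cal=None):
    k=cal or get_calibration(c); K=np.array(k['camera_matrix'],float);T=np.array(k['pose'])
    u=cv2.undistortPoints(np.array(px,float).reshape(-1,1,2),K,np.array(k['D'],float)).reshape(-1,2)
    d=np.c_[u[:,0],-u[:,1],-np.ones(len(u))]@T[:3,:3].T
    s=(z-T[2,3])/d[:,2]; return T[:3,3]+d*s[:,None]
def proj(c,P):
    k=get_calibration(c);K=np.array(k['camera_matrix'],float);T=np.array(k['pose'])
    p=(np.array(P,float).reshape(-1,3)-T[:3,3])@T[:3,:3]; p=p*[1,-1,-1]
    return cv2.projectPoints(p,np.zeros(3),np.zeros(3),K,np.array(k['D'],float))[0].reshape(-1,2)
E
python3 - <<'E'
from h import *
for c in ['top','side']:
    snap(c,c+'0')
    print(c,np.round(get_calibration(c)['pose'],3).tolist())
    for q in ['press','wheel_handle','wheel_hole','press_axis','pin_mid','pin_block','candle_pink','candle_blue','candle_orange']:
        try: print(q,[(np.round(r['point'],3).tolist(),round(r['score'],2)) for r in recognise(c,q)[:4]])
        except Exception as e: print(q,e)
print(state())
E
```

```text
pics
top [[-0.021, 0.988, -0.155, 0.403], [-1.0, -0.021, -0.0, 0.096], [-0.003, 0.155, 0.988, 0.998], [0.0, 0.0, 0.0, 1.0]]
press [([0.508, 0.213, 0.189], 0.75)]
wheel_handle [([0.506, 0.212, 0.187], 0.79), ([0.589, -0.052, 0.042], 0.52)]
wheel_hole [([0.508, 0.211, 0.191], 0.67)]
press_axis [([0.509, 0.21, 0.187], 0.59)]
pin_mid [([0.489, 0.067, 0.075], 0.58), ([0.467, 0.021, 0.077], 0.5)]
pin_block [([0.474, -0.097, 0.04], 0.58)]
candle_pink [([0.581, -0.13, 0.04], 0.89), ([0.509, 0.211, 0.189], 0.68)]
candle_blue [([0.573, 0.021, 0.04], 0.62)]
candle_orange [([0.591, -0.053, 0.04], 0.62)]
side [[0.867, 0.167, -0.47, 0.133], [-0.498, 0.335, -0.799, -0.574], [0.024, 0.927, 0.374, 0.481], [0.0, 0.0, 0.0, 1.0]]
press [([0.51, 0.181, 0.132], 0.67)]
wheel_handle [([0.507, 0.195, 0.189], 0.63)]
wheel_hole [([0.503, 0.198, 0.192], 0.65)]
press_axis [([0.505, 0.181, 0.134], 0.6)]
pin_mid [([0.484, 0.064, 0.059], 0.76), ([0.467, 0.011, 0.051], 0.72), ([0.479, -0.089, 0.06], 0.61)]
pin_block [([0.464, -0.124, 0.041], 0.91)]
candle_pink [([0.572, -0.144, 0.03], 0.94)]
candle_blue [([0.569, 0.006, 0.028], 0.97)]
candle_orange [([0.58, -0.07, 0.029], 0.69)]
{'time': 1.0, 'joint_pos': array([-1.43399477e+00,  5.27048432e-02,  1.61289152e+00,  8.44075607e-06,
        1.47602014e+00, -1.18992587e-01]), 'joint_vel': array([ 0.00052619,  0.00064818, -0.00014303, -0.00076871, -0.00220181,
       -0.00210205]), 'joint_efforts': array([ 5.05644748e-04, -3.93690205e+01, -3.70470786e+01, -5.33992068e-05,
        3.89707830e-04, -7.35396640e-06]), 'tool_pos': array([ 0.15813801, -0.60464171,  0.22540564]), 'tool_rot': array([-1.19640620e-05,  9.91832363e-01,  1.27548279e-01,  4.09506257e-06]), 'contact_force': array([ 0.01201881,  0.31109336, -0.10590963]), 'ft_torque': array([-0.07136576,  0.012999  , -0.00521578]), 'grasp_force': 0.0, 'gripper_width': 0.9987313731011038}
```

View pics/top0.png

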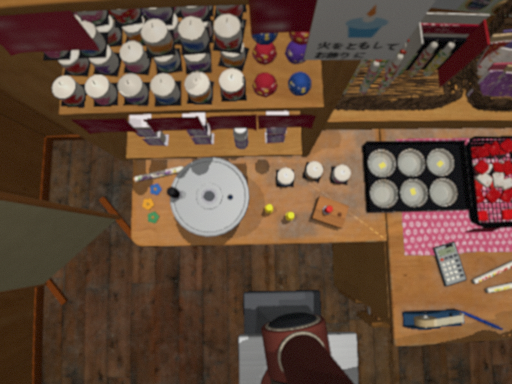

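View pics/side0.png

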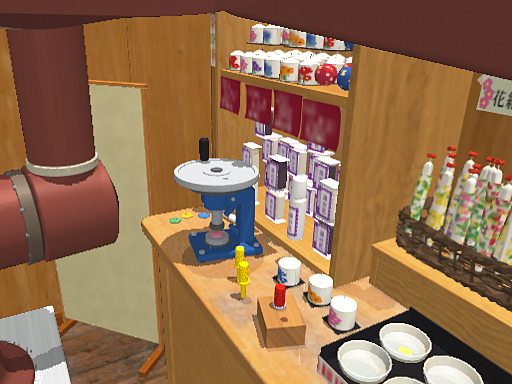

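The top view shows the wheel centred at about (209,196), the handle at (173,192), the hole at (230,197), the red pin in its block at (327,210), and two yellow look-alikes at (268,209) and (290,216). The side view agrees: red pin at (280,295), handle at (204,148). I'm moving over the pin first for a closer look.

>>> apply_moves --targets '[{"translation": [0.3,-0.29,-0.15],"twist": 0,"hand": 1},{"translation": [0.3,-0.29,-0.15],"twist": 0,"hand": 1},{"translation": [0.3,-0.29,-0.15],"twist": 0,"hand": 1},{"translation": [0.3,-0.29,-0.15],"twist": 0,"hand": 1},{"translation": [0.3,-0.29,-0.15],"twist": 0,"hand": 1},{"translation": [0.3,-0.29,-0.15],"twist": 0,"hand": 1},{"translation": [0.3,-0.29,-0.15],"twist": 0,"hand": 1},{"translation": [0.3,-0.29,-0.15],"twist": 0,"hand": 1}]'

```text
time: 1.8
tool_pos: [0.3321, -0.3179, 0.3462]
tool_rot: [0.0, 0.992, 0.127, 0.0]
contact_force: [0.2, -0.2, -0.4]
gripper_width: 1.004
grasp_force: 0.0
```

>>> apply_moves --targets '[{"translation": [0.3,-0.29,0],"twist": 0,"hand": 1},{"translation": [0.3,-0.29,0],"twist": 0,"hand": 1},{"translation": [0.3,-0.29,0],"twist": 0,"hand": 1},{"translation": [0.3,-0.29,0],"twist": 0,"hand": 1},{"translation": [0.3,-0.29,0],"twist": 0,"hand": 1},{"translation": [0.3,-0.29,0],"twist": 0,"hand": 1},{"translation": [0,0,0],"twist": 0,"hand": 1},{"translation": [0,0,0],"twist": 0,"hand": 1}]'

```text
time: 2.6
tool_pos: [0.4619, -0.1049, 0.3454]
tool_rot: [0.0, 0.992, 0.129, -0.0]
contact_force: [-0.4, 0.6, -0.2]
gripper_width: 0.999
grasp_force: 0.0
```

Run:
```python
from h import *
print(state()['tool_pos'],state()['contact_force'])
c='wrist'; cal=get_calibration(c); print(np.round(cal['pose'],3).tolist())
im=snap(c,'w0'); np.save('w0.npy',im)
for q in ['pin_mid','pin_block','wheel_hole','pin_seat']:
    print(q,[(np.round(r['point'],3).tolist(),round(r['score'],2)) for r in recognise(c,q)[:4]])
hsv=cv2.cvtColor(im,cv2.COLOR_RGB2HSV)
m=(((hsv[...,0]<6)|(hsv[...,0]>174))&(hsv[...,1]>170)&(hsv[...,2]>80)).astype(np.uint8)
n,l,s,ce=cv2.connectedComponentsWithStats(m)
for i in range(1,n):
    if s[i,4]>40: print(s[i],ce[i],ray(c,ce[i],0.075,cal))
```

```text
[ 0.46189301 -0.10491698  0.345355  ] [-0.35265444  0.62428495 -0.21970855]
[[0.255, 0.927, 0.273, 0.532], [-0.967, 0.245, 0.073, -0.086], [0.001, -0.283, 0.959, 0.494], [0.0, 0.0, 0.0, 1.0]]
pin_mid [([0.492, 0.062, 0.063], 0.74), ([0.467, 0.01, 0.073], 0.66), ([0.49, -0.088, 0.077], 0.61), ([0.51, 0.204, 0.034], 0.21)]
pin_block [([0.482, -0.102, 0.037], 0.63), ([0.514, 0.144, 0.187], 0.24)]
wheel_hole [([0.513, 0.144, 0.189], 0.56)]
pin_seat [([0.489, -0.086, 0.08], 0.74), ([0.475, 0.012, 0.071], 0.6), ([0.492, 0.067, 0.067], 0.57)]
[244 135  13  15 146] [250.38356164 141.82191781] [[ 0.48430196 -0.08468199  0.075     ]]
[497 212  14  17 135] [503.67407407 220.25925926] [[ 0.46869169 -0.48681053  0.075     ]]
```

View pics/w0.png

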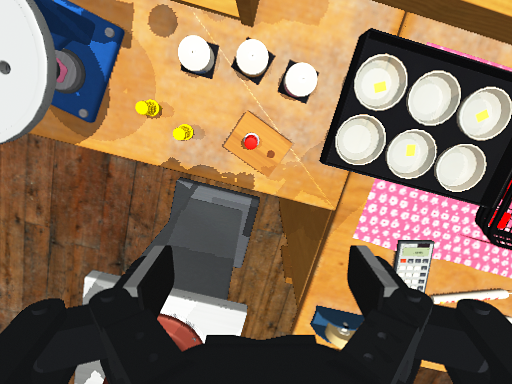

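The wrist view shows the red pin at (250,142) in the wooden block, the yellow look-alikes at (148,108) and (183,132), and the wheel at the left edge with its hole at (5,67). Next I'm going over the wheel.

>>> apply_moves --targets '[{"translation": [0.08,-0.37,-0.1],"twist": 0,"hand": 1},{"translation": [0.08,-0.37,-0.1],"twist": 0,"hand": 1},{"translation": [0.08,-0.37,-0.1],"twist": 0,"hand": 1},{"translation": [0.08,-0.37,-0.1],"twist": 0,"hand": 1},{"translation": [0.08,-0.37,-0.1],"twist": 0,"hand": 1},{"translation": [0.08,-0.37,0],"twist": 0,"hand": 1},{"translation": [0.08,-0.37,0],"twist": 0,"hand": 1},{"translation": [0.08,-0.37,0],"twist": 0,"hand": 1}]'

```text
time: 3.65
tool_pos: [0.4488, 0.1976, 0.3958]
tool_rot: [0.0, 0.992, 0.127, 0.0]
contact_force: [-0.0, -0.9, -0.2]
gripper_width: 1.001
grasp_force: 0.0
```

>>> apply_moves --targets '[{"translation": [0,0,0],"twist": 0,"hand": 1},{"translation": [0,0,0],"twist": 0,"hand": 1}]'

```text
time: 3.85
tool_pos: [0.4488, 0.1968, 0.3953]
tool_rot: [0.0, 0.992, 0.128, -0.0]
contact_force: [0.5, 0.2, -1.1]
gripper_width: 0.999
grasp_force: 0.0
```

Run:
```python
from h import *
print(state()['tool_pos'],state()['contact_force'])
c='wrist'; cal=get_calibration(c); print(np.round(cal['pose'],3).tolist())
im=snap(c,'w1'); np.save('w1.npy',im)
for q in ['wheel_hole','wheel_handle','press_axis']:
    print(q,[(np.round(r['point'],3).tolist(),round(r['score'],2)) for r in recognise(c,q)[:4]])
for q in ['wheel_hole']:
    for r in regions_of(c,q)[:2]:
        ys,xs=np.nonzero(r['pixels']); print(r['score'],len(xs),xs.min(),xs.max(),ys.min(),ys.max())
```

```text
[0.44881245 0.19676767 0.39531635] [ 0.5225667   0.22300253 -1.05321602]
[[0.253, 0.928, 0.273, 0.519], [-0.967, 0.243, 0.073, 0.215], [0.001, -0.283, 0.959, 0.544], [0.0, 0.0, 0.0, 1.0]]
wheel_hole [([0.514, 0.209, 0.188], 0.92)]
wheel_handle [([0.515, 0.214, 0.187], 0.63)]
press_axis [([0.516, 0.216, 0.186], 0.81)]
0.88 20227 179 341 31 192
```

View pics/w1.png

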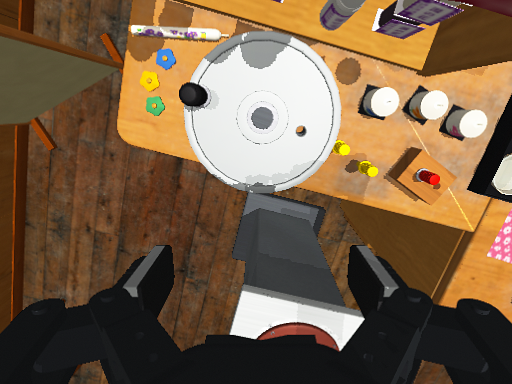

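The wheel is centred at about (262,117) in the wrist view, with the hole at (301,130) and the handle top at (193,95). I'll fit the positions.

```bash
cat > fit.py <<'E'
from h import *
from scipy.optimize import least_squares
def wheel(im,mask,cal,verbose=True):
    cn=max(cv2.findContours(mask.astype(np.uint8),cv2.RETR_EXTERNAL,cv2.CHAIN_APPROX_NONE)[0],key=len).reshape(-1,2)
    P=ray('wrist',cn,0.190,cal)
    f=lambda p:np.hypot(P[:,0]-p[0],P[:,1]-p[1])-p[2]
    r=least_squares(f,[*P[:,:2].mean(0),.09],loss='soft_l1',f_scale=.001)
    return r.x, np.median(abs(f(r.x)))
def dark(im,u,v,r,th):
    g=cv2.cvtColor(im,cv2.COLOR_RGB2GRAY)[v-r:v+r+1,u-r:u+r+1]
    n,l,s,c=cv2.connectedComponentsWithStats((g<th).astype(np.uint8))
    i=1+np.argmax(s[1:,4]); return c[i]+[u-r,v-r],s[i,4]
E
python3 - <<'E'
from fit import *
cal=get_calibration('wrist'); im=np.load('w1.npy')
m=regions_of('wrist','wheel_hole')[0]['pixels']
x,e=wheel(im,m,cal); print('rim',x,e)
g=cv2.cvtColor(im,cv2.COLOR_RGB2GRAY); print(g[122:139,290:313])
h,n=dark(im,301,130,9,120); H=ray('wrist',h,.188,cal)[0]; print('hole',h,n,H)
s,n=dark(im,262,117,18,190); print('screw',s,n,ray('wrist',s,.194,cal)[0])
k,n=dark(im,193,95,16,70); print('handle',k,n, ray('wrist',k,.235,cal)[0])
A=x[:2]; d=H[:2]-A; print('hole radius',np.hypot(*d),np.degrees(np.arctan2(*d[::-1])))
print('handle pred',A-d/np.hypot(*d)*.075)
print(proj('wrist',np.r_[A-d/np.hypot(*d)*.075,.244]))
E
```

```text
rim [0.50963001 0.20944785 0.09054382] 0.0003989623753753724
[[245 245 245 245 245 245 245 246 245 245 245 245 246 246 245 245 245 245
  246 246 246 246 246]
 [245 245 245 245 245 245 245 246 245 246 246 246 246 246 245 245 245 245
  245 245 245 246 246]
 [245 245 245 245 245 245 246 246 247 248 249 249 249 248 246 246 246 245
  245 245 245 246 245]
 [244 244 245 245 245 245 246 248 246 223 217 195 209 245 252 248 246 245
  245 245 245 245 245]
 [244 245 244 245 245 246 247 235 191 159 160 155 158 152 158 245 248 246
  245 245 245 245 245]
 [244 244 244 245 246 245 231 154 154 156 155 155 142  79  99 203 252 247
  246 245 245 245 245]
 [244 244 245 245 246 244 196 158 155 156 156 157 142  48  62 151 236 248
  245 245 245 245 245]
 [244 244 244 245 245 234 170 155 157 156 155 159 144  23  35  96 203 251
  246 245 245 245 245]
 [244 244 245 245 244 216 146 160 160 159 162 151  84  27  35  84 179 243
  246 244 244 244 244]
 [244 244 244 245 245 217 128 165 166 167 156  86  30  31  40  85 182 243
  246 245 244 244 244]
 [244 244 244 245 245 216  99  96  72  53  28  31  32  45  58  91 179
[... 243 characters left out ...]
 244 237 188 108  86 100  90  87 139 179 237 248 245
  244 244 244 244 244]
 [243 243 243 243 243 244 245 238 210 164 139 146 171 202 235 247 245 244
  244 244 244 244 244]
 [243 243 243 243 243 244 244 245 247 242 241 235 243 248 246 245 244 244
  243 243 243 243 243]
 [243 243 243 243 243 243 243 243 244 245 245 246 245 244 244 244 243 243
  244 243 244 243 243]]
hole [301.54347826 131.93478261] 46 [0.50515005 0.16014434 0.188     ]
screw [261.91989664 117.66408269] 387 [0.50933963 0.20958699 0.194     ]
handle [192.47159091  94.59280303] 528 [0.51464454 0.28230985 0.235     ]
hole radius 0.04950663344311057 -95.191923491001
handle pred [0.51641693 0.28414014]
[[189.06702655  91.77807201]]
```

Run:
```python
from h import *
for z in [0,.05,.1,.15,.2,.25,.3,.35,.4]:
    print(z,np.round(ray('top',[(240,158),(240,129)],z)[:,:2],3).tolist(),np.round(ray('wrist',[(225,38),(300,58)],z)[:,:2],3).tolist())
```

```text
0 [[0.642, 0.148], [0.728, 0.147]] [[0.613, 0.299], [0.615, 0.17]]
0.05 [[0.63, 0.145], [0.712, 0.144]] [[0.604, 0.291], [0.606, 0.174]]
0.1 [[0.618, 0.143], [0.696, 0.142]] [[0.595, 0.283], [0.597, 0.178]]
0.15 [[0.606, 0.14], [0.679, 0.139]] [[0.587, 0.276], [0.588, 0.182]]
0.2 [[0.594, 0.137], [0.663, 0.137]] [[0.578, 0.268], [0.579, 0.186]]
0.25 [[0.582, 0.135], [0.647, 0.134]] [[0.57, 0.26], [0.571, 0.19]]
0.3 [[0.57, 0.132], [0.631, 0.132]] [[0.561, 0.252], [0.562, 0.194]]
0.35 [[0.558, 0.13], [0.614, 0.129]] [[0.552, 0.245], [0.553, 0.198]]
0.4 [[0.546, 0.127], [0.598, 0.126]] [[0.544, 0.237], [0.544, 0.202]]
```

>>> apply_moves --targets '[{"translation": [0.29,-0.224,0],"twist": 0,"hand": 0.42},{"translation": [0.29,-0.224,0],"twist": 0,"hand": 0.42},{"translation": [0.29,-0.224,0],"twist": 0,"hand": 0.42},{"translation": [0,0,0.1],"twist": -1,"hand": 0.42},{"translation": [0,0,0.1],"twist": -1,"hand": 0.42},{"translation": [0,0,0.1],"twist": -1,"hand": 0.42},{"translation": [0,0,0.1],"twist": -1,"hand": 0.42},{"translation": [0,0,0.1],"twist": -1,"hand": 0.42}]'

```text
time: 4.95
tool_pos: [0.5162, 0.2833, 0.345]
tool_rot: [0.0, 0.929, 0.37, -0.0]
contact_force: [0.1, -0.3, -0.5]
gripper_width: 0.419
grasp_force: 0.0
```

>>> apply_moves --targets '[{"translation": [0,0,0],"twist": -1,"hand": 0.42},{"translation": [0,0,0],"twist": -1,"hand": 0.42},{"translation": [0,0,0],"twist": -1,"hand": 0.42},{"translation": [0,0,0],"twist": -1,"hand": 0.42},{"translation": [0,0,0],"twist": -1,"hand": 0.42},{"translation": [0,0,0],"twist": -1,"hand": 0.42},{"translation": [0,0,0],"twist": -1,"hand": 0.42},{"translation": [0,0,0],"twist": -0.27,"hand": 0.42}]'

```text
time: 5.75
tool_pos: [0.5162, 0.2833, 0.3454]
tool_rot: [0.0, 0.737, 0.675, -0.0]
contact_force: [-0.1, -0.1, 0.2]
gripper_width: 0.42
grasp_force: 0.0
```

```bash
cat > yw.py <<'E'
from h import *
from scipy.spatial.transform import Rotation as R
A=np.array([.5095,.2095])
def pose():
    s=state(); q=s['tool_rot']; M=R.from_quat([q[1],q[2],q[3],q[0]]).as_matrix(); return s,M
def rep():
    s,M=pose(); p=s['tool_pos'];d=p[:2]-A
    th=np.arctan2(d[1],d[0]); t=np.array([-np.sin(th),np.cos(th)]); r=np.array([np.cos(th),np.sin(th)])
    F=s['contact_force'][:2]
    print('t',s['time'],'p',np.round(p,4),'yaw',round(np.degrees(np.arctan2(M[1,0],M[0,0])),2),'ang',round(np.degrees(th),2),'rad',round(np.hypot(*d),4),'Ft(ccw+)',round(F@t,1),'Fr',round(F@r,1),'Fz',round(s['contact_force'][2],1),'w',round(s['gripper_width'],3),'gf',s['grasp_force'],'j6',round(s['joint_pos'][5],2))
def to(x,y,z=None):
    s,M=pose(); p=s['tool_pos']; v=np.array([x,y,p[2] if z is None else z])-p
    print('tool shift (mm)',np.round(M.T@v*1000,1))
E
python3 -c "
from yw import *
rep(); to(.516,.284,.225); snap('wrist','w2'); np.save('w2.npy',grab_frame('wrist'))"
```

```text
t 5.75 p [0.5162 0.2833 0.3454] yaw 84.96 ang 84.82 rad 0.0741 Ft(ccw+) 0.1 Fr -0.1 Fz 0.2 w 0.42 gf 0.0 j6 0.46
tool shift (mm) [  0.6  -0.3 120.4]
```

View pics/w2.png

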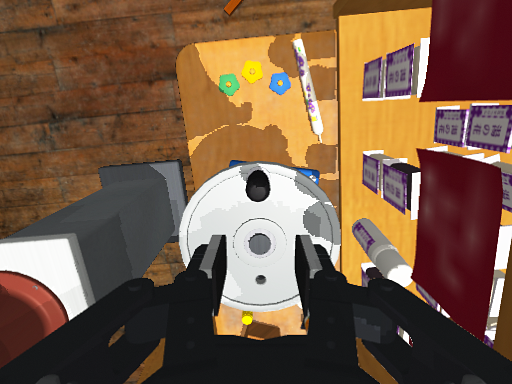

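```bash
python3 -c "
from yw import *
for z in [.1,.2,.25,.3,.35]: print(z,np.round(ray('wrist',[(418,150),(338,120),(355,225)],z)[:,:2],3).tolist(), np.round(ray('top',[(240,113),(140,140),(200,135)],z)[:,:2],3).tolist())
print(proj('wrist',[[.516,.284,.244],[.5095,.2095,.194],[.505,.1616,.188]]))
im=np.load('w2.npy'); from fit import dark
cal=get_calibration('wrist')
for u,v,r,t,z in [(258,180,18,60,.235),(261,279,9,190,.188),(260,243,18,190,.194)]:
  c,n=dark(im,u,v,r,t); print(c,n,ray('wrist',c,z,cal)[0])
"
```

```text
0.1 [[0.727, 0.283], [0.622, 0.332], [0.644, 0.183]] [[0.74, 0.141], [0.673, 0.405], [0.682, 0.246]]
0.2 [[0.675, 0.302], [0.597, 0.338], [0.613, 0.227]] [[0.702, 0.136], [0.643, 0.37], [0.651, 0.23]]
0.25 [[0.649, 0.311], [0.584, 0.341], [0.598, 0.249]] [[0.683, 0.134], [0.628, 0.353], [0.635, 0.221]]
0.3 [[0.624, 0.32], [0.571, 0.344], [0.582, 0.271]] [[0.665, 0.131], [0.613, 0.336], [0.62, 0.213]]
0.35 [[0.598, 0.329], [0.559, 0.347], [0.567, 0.293]] [[0.646, 0.129], [0.598, 0.319], [0.604, 0.205]]
[[259.82785189 193.11867228]
 [260.06757294 245.35979631]
 [259.91670109 280.28035224]]
[257.19472617 184.53752535] 493 [0.51412201 0.28966426 0.235     ]
[260.4673913  279.56521739] 92 [0.50573208 0.16249822 0.188     ]
[259.42278481 243.6278481 ] 395 [0.50897697 0.21166675 0.194     ]
```

Handle is centred between the fingers at (258,185); axis is about (0.509, 0.2105). I'm descending to straddle it.

>>> apply_moves --targets '[{"translation": [0.0,0,0.3],"twist": 0,"hand": 0.42},{"translation": [0.01,0,0.3],"twist": 0,"hand": 0.42},{"translation": [0.01,0,0.3],"twist": 0,"hand": 0.42},{"translation": [0,0,0.2],"twist": 0,"hand": 0.42},{"translation": [0,0,0.1],"twist": 0,"hand": 0.42},{"translation": [0,0,0],"twist": 0,"hand": 0.42}]'

```text
time: 6.45
tool_pos: [0.5154, 0.2855, 0.2237]
tool_rot: [-0.001, 0.738, 0.675, -0.001]
contact_force: [1.1, -0.2, -0.2]
gripper_width: 0.422
grasp_force: 0.0
```

```bash
sed -i 's/^A=.*/A=np.array([.5093,.2105])/' yw.py; python3 -c "
from yw import *
rep(); snap('wrist','w3')"
```

```text
t 6.45 p [0.5154 0.2855 0.2237] yaw 84.9 ang 85.37 rad 0.0753 Ft(ccw+) -1.1 Fr -0.1 Fz -0.2 w 0.422 gf 0.0 j6 0.47
```

View pics/w3.png

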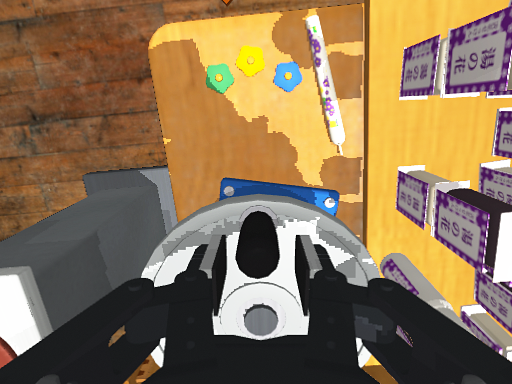

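The handle at (258,245) stands centred between the pads at columns 222 and 300. I'm rocking clockwise (tool +y, positive twist) in small steps.

>>> apply_moves --targets '[{"translation": [0,0.015,0],"twist": 0.2,"hand": 0.42},{"translation": [0,0.015,0],"twist": 0.2,"hand": 0.42},{"translation": [0,0.015,0],"twist": 0.2,"hand": 0.42},{"translation": [0,0.01,0],"twist": 0.13,"hand": 0.42},{"translation": [0,0,0],"twist": 0,"hand": 0.42}]'

```text
time: 7.0
tool_pos: [0.5219, 0.2854, 0.2257]
tool_rot: [0.0, 0.762, 0.648, 0.0]
contact_force: [0.1, -0.1, 0.2]
gripper_width: 0.42
grasp_force: 0.0
```

>>> apply_moves --targets '[{"translation": [0,0.01,0],"twist": 0.13,"hand": 0.42},{"translation": [0,0.01,0],"twist": 0.13,"hand": 0.42},{"translation": [0,0.01,0],"twist": 0.13,"hand": 0.42},{"translation": [0,0,0],"twist": 0,"hand": 0.42}]'

```text
time: 7.4
tool_pos: [0.5247, 0.2848, 0.2254]
tool_rot: [0.0, 0.774, 0.633, 0.0]
contact_force: [0.7, 0.6, 0.5]
gripper_width: 0.419
grasp_force: 0.1
```

```bash
python3 -c "
from yw import *
rep()"
```

```text
t 7.4 p [0.5247 0.2848 0.2254] yaw 78.51 ang 78.31 rad 0.0759 Ft(ccw+) -0.6 Fr 0.8 Fz 0.5 w 0.419 gf 0.07198825478553772 j6 0.57
```

>>> apply_moves --targets '[{"translation": [0,0.01,0],"twist": 0.13,"hand": 0.42},{"translation": [0,0.01,0],"twist": 0.13,"hand": 0.42},{"translation": [0,0.01,0],"twist": 0.13,"hand": 0.42},{"translation": [0,0,0],"twist": 0,"hand": 0.42}]'

```text
time: 7.8
tool_pos: [0.5276, 0.2842, 0.2253]
tool_rot: [0.0, 0.787, 0.618, 0.0]
contact_force: [-0.3, 0.2, -1.2]
gripper_width: 0.42
grasp_force: 0.1
```

>>> apply_moves --targets '[{"translation": [-0.002,0.01,0],"twist": 0.13,"hand": 0.42},{"translation": [0,0.01,0],"twist": 0.13,"hand": 0.42},{"translation": [0,0.01,0],"twist": 0.13,"hand": 0.42},{"translation": [0,0,0],"twist": 0,"hand": 0.42}]'

```text
time: 8.2
tool_pos: [0.5305, 0.2832, 0.2254]
tool_rot: [0.0, 0.798, 0.602, 0.0]
contact_force: [-0.3, 1.8, 1.1]
gripper_width: 0.422
grasp_force: 0.2
```

>>> apply_moves --targets '[{"translation": [-0.002,0.01,0],"twist": 0.13,"hand": 0.42},{"translation": [0,0.01,0],"twist": 0.13,"hand": 0.42},{"translation": [0,0.01,0],"twist": 0.13,"hand": 0.42},{"translation": [0,0,0],"twist": 0,"hand": 0.42}]'

```text
time: 8.6
tool_pos: [0.5333, 0.2821, 0.2254]
tool_rot: [0.0, 0.81, 0.586, 0.0]
contact_force: [-0.5, -0.2, -0.5]
gripper_width: 0.417
grasp_force: 0.2
```

>>> apply_moves --targets '[{"translation": [-0.002,0.01,0],"twist": 0.13,"hand": 0.42},{"translation": [0,0.01,0],"twist": 0.13,"hand": 0.42},{"translation": [0,0.01,0],"twist": 0.13,"hand": 0.42},{"translation": [0,0,0],"twist": 0,"hand": 0.42}]'

```text
time: 9.0
tool_pos: [0.5361, 0.281, 0.2255]
tool_rot: [0.0, 0.821, 0.571, 0.0]
contact_force: [-0.7, 0.3, 0.2]
gripper_width: 0.421
grasp_force: 0.1
```

```bash
python3 -c "
from yw import *
rep()
m=regions_of('wrist','wheel_handle') if 0 else None
im=snap('wrist','w4'); print(proj('wrist',[[*(A+.075*np.array([np.cos(t),np.sin(t)])),.244] for t in np.radians([64,68,72,76,80])]))
g=cv2.cvtColor(im,cv2.COLOR_RGB2GRAY); print(g[235,215:310:2])"
```

```text
t 9.0 p [0.5361 0.281  0.2255] yaw 69.58 ang 69.17 rad 0.0754 Ft(ccw+) 0.8 Fr -0.0 Fz 0.2 w 0.421 gf 0.13421219307929277 j6 0.72
[[273.91749579 262.69654221]
 [263.29600065 262.10628132]
 [252.64416556 262.17847111]
 [242.03775627 262.91253549]
 [231.55194363 264.30173374]]
[103 104 106  99  11  46 128 120  12  16  17  17  15  19  17  17  16  16
  18  17  16  15  16  15  14  14   3 250 238 239 239 239 239 239 239 240
 240 240 240 240 241   1  34  99  96  97  98 151]
```

Profile confirms the handle is against the left pad and moving with it.

>>> apply_moves --targets '[{"translation": [-0.002,0.01,0],"twist": 0.13,"hand": 0.42},{"translation": [0,0.01,0],"twist": 0.13,"hand": 0.42},{"translation": [0,0.01,0],"twist": 0.13,"hand": 0.42},{"translation": [0,0,0],"twist": 0,"hand": 0.42}]'

```text
time: 9.45
tool_pos: [0.5373, 0.28, 0.2253]
tool_rot: [-0.001, 0.832, 0.554, -0.002]
contact_force: [-5.7, 0.7, 1.7]
gripper_width: 0.424
grasp_force: 3.0
```

>>> apply_moves --targets '[{"translation": [0,0.005,0],"twist": 0.06,"hand": 0.42},{"translation": [0,0,0],"twist": 0,"hand": 0.42}]'

```text
time: 9.65
tool_pos: [0.5372, 0.2799, 0.2252]
tool_rot: [-0.001, 0.834, 0.552, -0.002]
contact_force: [-8.2, 0.4, 2.6]
gripper_width: 0.42
grasp_force: 3.6
```

```bash
python3 -c "
from yw import *
rep()"
```

```text
t 9.65 p [0.5372 0.2799 0.2252] yaw 67.03 ang 68.08 rad 0.0749 Ft(ccw+) 7.8 Fr -2.7 Fz 2.6 w 0.42 gf 3.6412914097309113 j6 0.76
```

>>> apply_moves --targets '[{"translation": [-0.001,-0.0375,0],"twist": -0.5,"hand": 0.42},{"translation": [-0.001,-0.0375,0],"twist": -0.5,"hand": 0.42},{"translation": [-0.001,-0.0375,0],"twist": -0.5,"hand": 0.42},{"translation": [-0.001,-0.0375,0],"twist": -0.5,"hand": 0.42},{"translation": [-0.001,-0.0375,0],"twist": -0.5,"hand": 0.42},{"translation": [-0.001,-0.0375,0],"twist": -0.5,"hand": 0.42},{"translation": [-0.001,-0.0375,0],"twist": -0.5,"hand": 0.42},{"translation": [-0.001,-0.0375,0],"twist": -0.5,"hand": 0.42}]'

```text
time: 10.45
tool_pos: [0.5104, 0.2854, 0.2255]
tool_rot: [0.001, 0.707, 0.707, 0.001]
contact_force: [1.4, 0.7, -0.4]
gripper_width: 0.42
grasp_force: 0.5
```

>>> apply_moves --targets '[{"translation": [-0.001,-0.0375,0],"twist": -0.5,"hand": 0.42},{"translation": [-0.001,-0.02,0],"twist": -0.27,"hand": 0.42},{"translation": [-0.001,-0.02,0],"twist": -0.27,"hand": 0.42},{"translation": [0,-0.02,0],"twist": -0.27,"hand": 0.42},{"translation": [0,0,0],"twist": 0,"hand": 0.42}]'

```text
time: 10.95
tool_pos: [0.5001, 0.2846, 0.2255]
tool_rot: [0.0, 0.66, 0.752, -0.0]
contact_force: [0.6, -0.4, 0.3]
gripper_width: 0.419
grasp_force: 0.0
```

```bash
python3 -c "
from yw import *
rep()"
```

```text
t 10.95 p [0.5001 0.2846 0.2255] yaw 97.47 ang 97.08 rad 0.0747 Ft(ccw+) -0.6 Fr -0.5 Fz 0.3 w 0.419 gf 0.028194483602419496 j6 0.26
```

5° more is surely free; then fine steps.

>>> apply_moves --targets '[{"translation": [0,-0.015,0],"twist": -0.2,"hand": 0.42},{"translation": [-0.001,-0.015,0],"twist": -0.2,"hand": 0.42},{"translation": [-0.001,-0.015,0],"twist": -0.2,"hand": 0.42},{"translation": [0,-0.015,0],"twist": -0.2,"hand": 0.42},{"translation": [0,0,0],"twist": 0,"hand": 0.42}]'

```text
time: 11.45
tool_pos: [0.494, 0.2835, 0.2254]
tool_rot: [-0.0, 0.629, 0.778, -0.0]
contact_force: [0.4, 0.4, 0.1]
gripper_width: 0.422
grasp_force: 0.1
```

>>> apply_moves --targets '[{"translation": [0,-0.01,0],"twist": -0.13,"hand": 0.42},{"translation": [0,-0.01,0],"twist": -0.13,"hand": 0.42},{"translation": [0,-0.01,0],"twist": -0.13,"hand": 0.42},{"translation": [0,0,0],"twist": 0,"hand": 0.42}]'

```text
time: 11.85
tool_pos: [0.4911, 0.2829, 0.2253]
tool_rot: [-0.0, 0.614, 0.79, -0.0]
contact_force: [0.1, 0.1, 0.0]
gripper_width: 0.42
grasp_force: 0.1
```

>>> apply_moves --targets '[{"translation": [0,-0.01,0],"twist": -0.13,"hand": 0.42},{"translation": [0,-0.01,0],"twist": -0.13,"hand": 0.42},{"translation": [0,-0.01,0],"twist": -0.13,"hand": 0.42},{"translation": [0,0,0],"twist": 0,"hand": 0.42}]'

```text
time: 12.25
tool_pos: [0.4882, 0.2821, 0.2254]
tool_rot: [-0.0, 0.598, 0.801, -0.0]
contact_force: [1.2, 0.7, -0.4]
gripper_width: 0.423
grasp_force: 0.1
```

>>> apply_moves --targets '[{"translation": [0,-0.01,0],"twist": -0.13,"hand": 0.42},{"translation": [0,-0.01,0],"twist": -0.13,"hand": 0.42},{"translation": [0,-0.01,0],"twist": -0.13,"hand": 0.42},{"translation": [0,0,0],"twist": 0,"hand": 0.42}]'

```text
time: 12.65
tool_pos: [0.4854, 0.2812, 0.2254]
tool_rot: [-0.0, 0.582, 0.813, -0.0]
contact_force: [0.7, -0.4, -0.1]
gripper_width: 0.417
grasp_force: 0.0
```

>>> apply_moves --targets '[{"translation": [0,-0.01,0],"twist": -0.13,"hand": 0.42},{"translation": [0,-0.01,0],"twist": -0.13,"hand": 0.42},{"translation": [0,-0.01,0],"twist": -0.13,"hand": 0.42},{"translation": [0,0,0],"twist": 0,"hand": 0.42}]'

```text
time: 13.05
tool_pos: [0.4828, 0.2803, 0.2254]
tool_rot: [0.0, 0.566, 0.824, 0.0]
contact_force: [1.3, 0.9, 0.2]
gripper_width: 0.421
grasp_force: 0.6
```

>>> apply_moves --targets '[{"translation": [-0.003,-0.01,0],"twist": -0.13,"hand": 0.42},{"translation": [0,-0.01,0],"twist": -0.13,"hand": 0.42},{"translation": [0,0,0],"twist": 0,"hand": 0.42}]'

```text
time: 13.35
tool_pos: [0.4827, 0.2797, 0.2254]
tool_rot: [0.002, 0.556, 0.831, 0.002]
contact_force: [7.6, 2.8, -4.2]
gripper_width: 0.422
grasp_force: 4.4
```

```bash
python3 -c "
from yw import *
rep()"
```

```text
t 13.35 p [0.4827 0.2797 0.2254] yaw 112.49 ang 111.03 rad 0.0742 Ft(ccw+) -8.1 Fr -0.2 Fz -4.2 w 0.422 gf 4.435583800077438 j6 -0.0
```

Slack measured: take-ups at TCP angles of 68.1° and 111.0°, so the middle is 89.55° (slack about 33°, which fits). I'm returning to the middle.

>>> apply_moves --targets '[{"translation": [-0.001,0.034,0],"twist": 0.45,"hand": 0.42},{"translation": [-0.001,0.034,0],"twist": 0.45,"hand": 0.42},{"translation": [-0.001,0.034,0],"twist": 0.45,"hand": 0.42},{"translation": [-0.001,0.034,0],"twist": 0.45,"hand": 0.42},{"translation": [-0.001,0.034,0],"twist": 0.45,"hand": 0.42},{"translation": [-0.001,0.034,0],"twist": 0.45,"hand": 0.42},{"translation": [-0.001,0.034,0],"twist": 0.45,"hand": 0.42},{"translation": [0,0.034,0],"twist": 0.45,"hand": 0.42}]'

```text
time: 14.15
tool_pos: [0.507, 0.2846, 0.2253]
tool_rot: [-0.0, 0.696, 0.718, -0.001]
contact_force: [-0.2, -0.1, -0.1]
gripper_width: 0.423
grasp_force: 0.3
```

>>> apply_moves --targets '[{"translation": [0,0,0],"twist": 0,"hand": 0.42}]'

```text
time: 14.25
tool_pos: [0.5074, 0.2847, 0.2253]
tool_rot: [-0.0, 0.696, 0.718, -0.0]
contact_force: [-0.1, -0.7, 0.2]
gripper_width: 0.419
grasp_force: 0.0
```

```bash
python3 -c "
from yw import *
rep(); to(.5099,.2855)"
```

```text
t 14.25 p [0.5074 0.2847 0.2253] yaw 91.85 ang 91.45 rad 0.0742 Ft(ccw+) 0.1 Fr -0.7 Fz 0.2 w 0.419 gf 0.0 j6 0.35
tool shift (mm) [ 0.7  2.5 -0. ]
```

>>> apply_moves --targets '[{"translation": [0.007,0.025,0],"twist": 0.39,"hand": 0.42},{"translation": [0,0,0],"twist": 0,"hand": 0.34},{"translation": [0,0,0],"twist": 0,"hand": 0.3},{"translation": [0,0,0],"twist": 0,"hand": 0.26},{"translation": [0,0,0],"twist": 0,"hand": 0.24},{"translation": [0,0,0],"twist": 0,"hand": 0.24}]'

```text
time: 14.85
tool_pos: [0.5098, 0.2857, 0.2256]
tool_rot: [-0.0, 0.709, 0.705, 0.0]
contact_force: [-1.3, 0.5, 1.1]
gripper_width: 0.246
grasp_force: 24.0
```

```bash
python3 -c "
from yw import *
rep(); to(.5099,.2855)"
```

```text
t 14.85 p [0.5098 0.2857 0.2256] yaw 89.62 ang 89.58 rad 0.0752 Ft(ccw+) 1.3 Fr 0.4 Fz 1.1 w 0.246 gf 23.973327577114105 j6 0.39
tool shift (mm) [-0.2  0.1 -0. ]
```

>>> apply_moves --targets '[{"translation": [0,0,0],"twist": 0,"hand": 0.42},{"translation": [0,0,0],"twist": 0,"hand": 0.42},{"translation": [0,0,-0.1],"twist": 0,"hand": 0.42},{"translation": [0,0,-0.3],"twist": 0,"hand": 0.42},{"translation": [0,0,-0.4],"twist": 0,"hand": 0.42},{"translation": [0,0,-0.4],"twist": 0,"hand": 0.42},{"translation": [0,0,0],"twist": 0,"hand": 0.42},{"translation": [0,0,0],"twist": 0,"hand": 0.42}]'

```text
time: 15.65
tool_pos: [0.5106, 0.2859, 0.3479]
tool_rot: [0.001, 0.71, 0.705, 0.002]
contact_force: [0.1, -0.1, -0.1]
gripper_width: 0.419
grasp_force: 0.0
```

```bash
python3 -c "
from yw import *
from fit import dark
rep(); cal=get_calibration('wrist'); im=grab_frame('wrist')
h0=proj('wrist',[[.509,.1625,.188],[.5093,.2105,.194]]).round().astype(int); print(h0)
for (u,v),r,t,z in zip(h0,(11,18),(200,190),(.188,.194)):
  c,n=dark(im,u,v,r,t); print(c,n,ray('wrist',c,z,cal)[0])
"
```

```text
t 15.65 p [0.5106 0.2859 0.3479] yaw 89.6 ang 89.02 rad 0.0754 Ft(ccw+) -0.1 Fr -0.1 Fz -0.1 w 0.419 gf 0.0 j6 0.39
[[260 281]
 [260 246]]
[258.38947368 280.36842105] 95 [0.50841637 0.1620997  0.188     ]
[258.49357326 244.61182519] 389 [0.50896638 0.21153817 0.194     ]
```

The hole reads (0.5084, 0.1621), matching the kinematic estimate. Next, to the red pin, keeping the yaw at about 90°.

>>> apply_moves --targets '[{"translation": [-0.464,-0.034,0],"twist": 0,"hand": 0.6},{"translation": [-0.464,-0.034,0],"twist": 0,"hand": 0.6},{"translation": [-0.464,-0.034,0],"twist": 0,"hand": 0.6},{"translation": [-0.464,-0.034,0],"twist": 0,"hand": 0.6},{"translation": [-0.464,-0.034,0],"twist": 0,"hand": 0.6},{"translation": [-0.464,-0.034,0],"twist": 0,"hand": 0.6},{"translation": [-0.464,-0.034,0],"twist": 0,"hand": 0.6},{"translation": [-0.464,-0.034,0],"twist": 0,"hand": 0.6}]'

```text
time: 16.5
tool_pos: [0.479, -0.0869, 0.3432]
tool_rot: [-0.001, 0.71, 0.705, -0.001]
contact_force: [1.7, -0.5, -1.0]
gripper_width: 0.597
grasp_force: 0.0
```

>>> apply_moves --targets '[{"translation": [0,0,0.4],"twist": 0,"hand": 0.6},{"translation": [0,0,0.4],"twist": 0,"hand": 0.6},{"translation": [0,0,0.4],"twist": 0,"hand": 0.6},{"translation": [0,0,0.4],"twist": 0,"hand": 0.6},{"translation": [0,0,0],"twist": 0,"hand": 0.6},{"translation": [0,0,0],"twist": 0,"hand": 0.6}]'

```text
time: 17.1
tool_pos: [0.4792, -0.085, 0.1843]
tool_rot: [-0.002, 0.71, 0.705, -0.001]
contact_force: [-0.2, 0.2, 1.3]
gripper_width: 0.602
grasp_force: 0.0
```

```bash
cat > red.py <<'E'
from yw import *
def red(name,u0,v0,r):
    cal=get_calibration('wrist'); im=snap('wrist',name)
    hsv=cv2.cvtColor(im,cv2.COLOR_RGB2HSV)
    m=(((hsv[...,0]<6)|(hsv[...,0]>174))&(hsv[...,1]>150)&(hsv[...,2]>60)).astype(np.uint8)
    n,l,s,ce=cv2.connectedComponentsWithStats(m)
    return [(s[i],ce[i]) for i in range(1,n) if s[i,4]>100],cal
E
python3 -c "
from red import *
rep(); o,cal=red('w5',0,0,0)
for s,c in o: print(s,c,ray('wrist',c,.07,cal)[0])
print([(np.round(r['point'],3),round(r['score'],2)) for r in recognise('wrist','pin_mid')[:4]])
print(proj('wrist',[[.484,-.085,.08],[.484,-.085,.044]]))
"
```

```text
t 17.1 p [ 0.4792 -0.085   0.1843] yaw 89.6 ang -95.81 rad 0.2971 Ft(ccw+) -0.2 Fr -0.2 Fz 1.3 w 0.602 gf 0.0 j6 -0.32
[256 175  19  27 419] [264.76372315 188.3221957 ] [ 0.48325347 -0.08362006  0.07      ]
[(array([0.468, 0.012, 0.076]), 0.92), (array([ 0.49 , -0.082,  0.08 ]), 0.88), (array([0.49 , 0.056, 0.054]), 0.67)]
[[262.56536674 190.73478691]
 [262.16041022 181.1858967 ]]
```

View pics/w5.png

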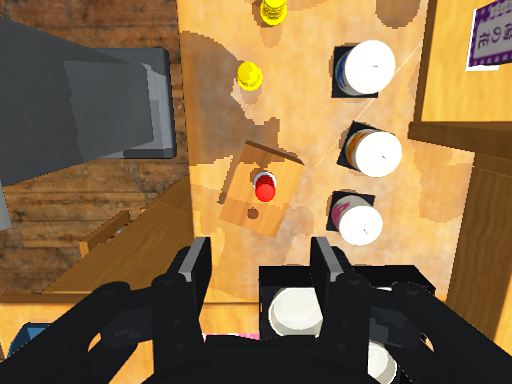

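The red pin is at (265,189) in its block, with the yellow ones above it at (250,75) and (273,10). I'm checking consistency once the arm has settled.

>>> apply_moves --targets '[{"translation": [0,0.03,0],"twist": 0,"hand": 0.6},{"translation": [0,0,0],"twist": 0,"hand": 0.6},{"translation": [0,0,0],"twist": 0,"hand": 0.6},{"translation": [0,0,0],"twist": 0,"hand": 0.6}]'

```text
time: 17.6
tool_pos: [0.4835, -0.0854, 0.186]
tool_rot: [0.0, 0.71, 0.705, 0.0]
contact_force: [0.8, -0.4, 0.3]
gripper_width: 0.601
grasp_force: 0.0
```

```bash
python3 -c "
from red import *
for i in range(3):
  rep(); o,cal=red('w6',0,0,0); print(np.round(cal['pose'],4).tolist())
  for s,c in o: print(s,c,ray('wrist',c,.068,cal)[0])
c=get_calibration('wrist'); p=ray('wrist',[(265,188)],.07,c); print(p,proj('wrist',p),c['camera_matrix'],c['D'])
"
```

```text
t 17.6 p [ 0.4835 -0.0854  0.186 ] yaw 89.6 ang -94.99 rad 0.2971 Ft(ccw+) 0.8 Fr 0.3 Fz 0.3 w 0.601 gf 0.0 j6 -0.32
[[1.0, 0.0069, 0.0001, 0.4838], [-0.0067, 0.9588, 0.2839, -0.0131], [0.0018, -0.2839, 0.9589, 0.335], [0.0, 0.0, 0.0, 1.0]]
[250 175  20  26 415] [259.59277108 187.4       ] [ 0.48318336 -0.08426528  0.068     ]
t 17.65 p [ 0.4833 -0.0854  0.1858] yaw 89.6 ang -95.02 rad 0.2971 Ft(ccw+) 0.1 Fr -0.4 Fz -0.4 w 0.602 gf 0.0 j6 -0.32
[[1.0, 0.0068, 0.0005, 0.4837], [-0.0067, 0.9589, 0.2837, -0.0131], [0.0015, -0.2837, 0.9589, 0.3347], [0.0, 0.0, 0.0, 1.0]]
[251 175  19  26 413] [259.80145278 187.41646489] [ 0.48319151 -0.08416767  0.068     ]
t 17.7 p [ 0.4832 -0.0854  0.1856] yaw 89.6 ang -95.03 rad 0.297 Ft(ccw+) 0.1 Fr 0.0 Fz -0.2 w 0.602 gf 0.0 j6 -0.32
[[1.0, 0.0068, 0.0008, 0.4837], [-0.0067, 0.9589, 0.2836, -0.0131], [0.0012, -0.2836, 0.9589, 0.3345], [0.0, 0.0, 0.0, 1.0]]
[251 175  19  26 413] [259.89588378 187.59322034] [ 0.48314901 -0.08425798  0.068     ]
[[ 0.48777828 -0.08409285  0.07      ]] [[265. 188.]] [[296.52846566   0.         260.30267614]
 [  0.         296.52846566 195.48056486]
 [  0.           0.           1.        ]] [-0.01067711  0.          0.          0.          0.        ]
```

>>> apply_moves --targets '[{"translation": [0,0,0.3],"twist": 0,"hand": 0.6},{"translation": [0,0,0.3],"twist": 0,"hand": 0.6},{"translation": [0,0,0.3],"twist": 0,"hand": 0.6},{"translation": [0,0,0.15],"twist": 0,"hand": 0.6},{"translation": [0,0,0.1],"twist": 0,"hand": 0.6},{"translation": [0,0,0],"twist": 0,"hand": 0.6},{"translation": [0,0,0],"twist": 0,"hand": 0.6}]'

```text
time: 18.45
tool_pos: [0.4841, -0.0857, 0.0716]
tool_rot: [0.001, 0.71, 0.705, 0.0]
contact_force: [-0.5, 0.2, -0.9]
gripper_width: 0.601
grasp_force: 0.0
```

```bash
python3 -c "
from yw import *
rep(); to(.4832,-.0858,.07)"
```

```text
t 18.45 p [ 0.4841 -0.0857  0.0716] yaw 89.6 ang -94.87 rad 0.2973 Ft(ccw+) -0.6 Fr -0.2 Fz -0.9 w 0.601 gf 0.0 j6 -0.32
tool shift (mm) [-0.1 -0.9  1.6]
```

>>> apply_moves --targets '[{"translation": [0,-0.006,0],"twist": 0,"hand": 0.4},{"translation": [0,0,0],"twist": 0,"hand": 0.3},{"translation": [0,0,0],"twist": 0,"hand": 0.15},{"translation": [0,0,0],"twist": 0,"hand": 0.15},{"translation": [0,0,0],"twist": 0,"hand": 0.15},{"translation": [0,0,0],"twist": 0,"hand": 0.15}]'

```text
time: 19.05
tool_pos: [0.4833, -0.0856, 0.0716]
tool_rot: [0.001, 0.71, 0.705, 0.0]
contact_force: [-1.4, 0.9, 5.6]
gripper_width: 0.16
grasp_force: 42.3
```

```bash
python3 -c "
from yw import *
rep()"
```

```text
t 19.05 p [ 0.4833 -0.0856  0.0716] yaw 89.61 ang -95.02 rad 0.2973 Ft(ccw+) -1.4 Fr -0.7 Fz 5.6 w 0.16 gf 42.280765771865845 j6 -0.32
```

>>> apply_moves --targets '[{"translation": [0,0,-0.05],"twist": 0,"hand": 0.1},{"translation": [0,0,-0.1],"twist": 0,"hand": 0.1},{"translation": [0,0,-0.2],"twist": 0,"hand": 0.1},{"translation": [0,0,-0.2],"twist": 0,"hand": 0.1},{"translation": [0,0,-0.3],"twist": 0,"hand": 0.1},{"translation": [0,0,-0.3],"twist": 0,"hand": 0.1},{"translation": [0,0,0],"twist": 0,"hand": 0.1},{"translation": [0,0,0],"twist": 0,"hand": 0.1}]'

```text
time: 19.85
tool_pos: [0.4829, -0.0855, 0.1863]
tool_rot: [0.001, 0.71, 0.705, 0.0]
contact_force: [-0.4, 0.1, -0.4]
gripper_width: 0.143
grasp_force: 58.8
```

```bash
python3 -c "
from red import *
rep(); o,cal=red('w7',0,0,0)
for s,c in o: print(s,c)
im=cv2.imread('pics/w7.png'); cv2.imwrite('pics/w7c.png',cv2.resize(im[150:384,130:390],None,fx=2.5,fy=2.5))
"
```

```text
t 19.85 p [ 0.4829 -0.0855  0.1863] yaw 89.6 ang -95.1 rad 0.2971 Ft(ccw+) -0.4 Fr -0.1 Fz -0.4 w 0.143 gf 58.810036182403564 j6 -0.32
[ 245  213   31   52 1229] [260.23026851 238.2815297 ]
```

View pics/w7c.png

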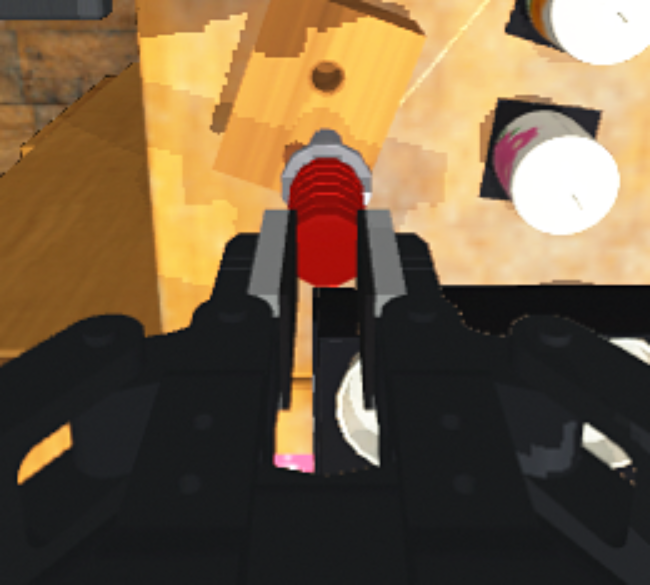

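The pin is held by its red handle, at crop (326,220), with the flange at (326,175) and the shank tip just showing at (326,135). I'm checking its alignment by projection.

```bash
python3 -c "
from yw import *
rep(); s,M=pose(); p=s['tool_pos']
a=np.linspace(0,2*np.pi,40)
def disc(dz,r,dy=0):
  P=np.array([[r*np.cos(t),r*np.sin(t)+dy,0] for t in a])+p+[0,0,dz]; q=proj('wrist',P); return np.round([q[:,0].min(),q[:,0].max(),q[:,1].min(),q[:,1].max()],1)
for dy in (-.002,0,.002): print(dy,'top',disc(.0084,.0095,dy),'flange',disc(-.0276,.012,dy),'flangeU',disc(-.0316,.012,dy),'foot',disc(-.0656,.004,dy))
im=cv2.imread('pics/w7.png'); print(im[198:216,260].tolist()); print(im[256:268,258].tolist()); print(cv2.cvtColor(im,cv2.COLOR_BGR2GRAY)[220,238:284])
"
```

```text
t 19.9 p [ 0.4821 -0.0852  0.1848] yaw 89.6 ang -95.25 rad 0.297 Ft(ccw+) -1.2 Fr 0.6 Fz -1.2 w 0.141 gf 58.807947635650635 j6 -0.32
-0.002 top [242.  278.1 238.6 271.2] flange [241.4 278.7 210.9 245.5] flangeU [241.8 278.4 208.8 242.8] foot [254.9 265.3 204.1 214. ]
0 top [241.9 278.1 235.1 267.8] flange [241.3 278.8 207.8 242.7] flangeU [241.7 278.4 205.8 240.1] foot [254.8 265.3 201.6 211.6]
0.002 top [241.8 278.1 231.5 264.5] flange [241.2 278.8 204.8 239.9] flangeU [241.6 278.4 202.9 237.3] foot [254.8 265.3 199.1 209.1]
[[78, 174, 244], [78, 176, 245], [77, 178, 250], [91, 136, 187], [102, 93, 89], [102, 99, 97], [101, 99, 99], [101, 99, 99], [107, 104, 105], [115, 111, 114], [183, 179, 179], [172, 166, 168], [171, 166, 166], [172, 167, 167], [134, 131, 125], [31, 32, 125], [4, 11, 133], [11, 14, 134]]
[[9, 15, 170], [8, 15, 170], [11, 15, 171], [10, 16, 171], [8, 14, 167], [11, 16, 169], [11, 16, 169], [12, 16, 170], [39, 53, 189], [13, 12, 0], [15, 14, 11], [14, 14, 14]]
[163 163 174 178 144 168 167 168 171 161  79  51  44  47  48  54  71  69
  57  48  48  49  48  48  48  48  52  73  80  57  50  47  50  58  70 145
 172 172 173 172 169 193 194 193 194 193]
```

>>> apply_moves --targets '[{"translation": [0,0,-0.4],"twist": 0,"hand": 0.1},{"translation": [0,0,-0.4],"twist": 0,"hand": 0.1},{"translation": [0,0,-0.3],"twist": 0,"hand": 0.1},{"translation": [0.4,0.043,0],"twist": 0,"hand": 0.1},{"translation": [0.4,0.043,0],"twist": 0,"hand": 0.1},{"translation": [0.4,0.043,0],"twist": 0,"hand": 0.1},{"translation": [0.4,0.043,0],"twist": 0,"hand": 0.1},{"translation": [0.4,0.043,0],"twist": 0,"hand": 0.1}]'

```text
time: 20.7
tool_pos: [0.5046, 0.116, 0.2932]
tool_rot: [-0.001, 0.71, 0.705, -0.001]
contact_force: [1.1, -0.3, -0.1]
gripper_width: 0.141
grasp_force: 58.8
```

>>> apply_moves --targets '[{"translation": [0.4,0.043,0],"twist": 0,"hand": 0.1},{"translation": [0,0,0],"twist": 0,"hand": 0.1},{"translation": [0,0,0],"twist": 0,"hand": 0.1},{"translation": [0,0,0],"twist": 0,"hand": 0.1}]'

```text
time: 21.1
tool_pos: [0.5096, 0.1537, 0.2941]
tool_rot: [-0.001, 0.71, 0.704, -0.001]
contact_force: [-0.7, -0.6, -0.1]
gripper_width: 0.144
grasp_force: 58.8
```

```bash
python3 -c "
from yw import *
rep(); cal=get_calibration('wrist'); im=snap('wrist','w8')
print(proj('wrist',[[.5089,.1622,.188],[.5093,.2105,.194]])); to(.5089,.1622)
g=cv2.cvtColor(im,cv2.COLOR_RGB2GRAY)
im2=im[100:300,160:360,::-1]; cv2.imwrite('pics/w8c.png',cv2.resize(im2,None,fx=3,fy=3))
"
```

```text
t 21.1 p [0.5096 0.1537 0.2941] yaw 89.56 ang -89.68 rad 0.0568 Ft(ccw+) -0.7 Fr 0.6 Fz -0.1 w 0.144 gf 58.81986916065216 j6 0.16
[[259.09945666 182.45639896]
 [259.00800676 127.12813723]]
tool shift (mm) [ 8.8 -1.  -0. ]
```

View pics/w8c.png

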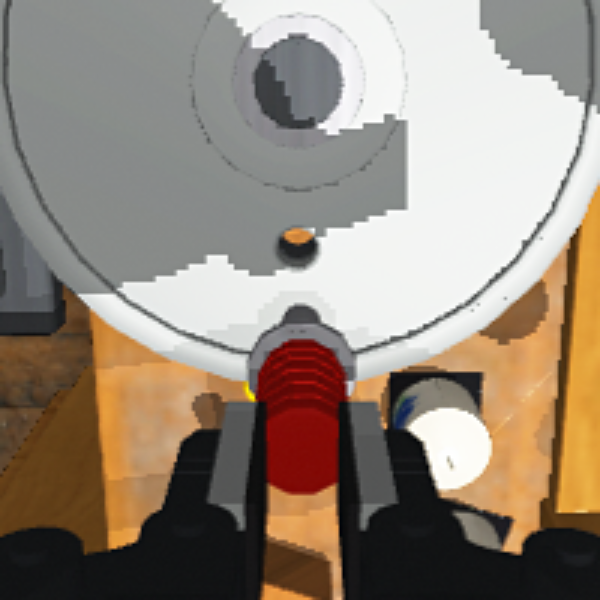

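The hole is at crop (298,247), and light shows through both wheel and collar, so they line up. The pin's foot is at crop (300,312), on the same column. I'm moving over the hole and lowering to just above it.

>>> apply_moves --targets '[{"translation": [0.044,-0.003,0],"twist": 0,"hand": 0.1},{"translation": [0.044,-0.003,0],"twist": 0,"hand": 0.1},{"translation": [0,0,0.15],"twist": 0,"hand": 0.1},{"translation": [0,0,0.15],"twist": 0,"hand": 0.1},{"translation": [0,0,0],"twist": 0,"hand": 0.1},{"translation": [0,0,0],"twist": 0,"hand": 0.1},{"translation": [0,0,0],"twist": 0,"hand": 0.1}]'

```text
time: 21.85
tool_pos: [0.5096, 0.1632, 0.2656]
tool_rot: [0.0, 0.71, 0.705, 0.0]
contact_force: [-1.3, 0.9, 0.2]
gripper_width: 0.147
grasp_force: 58.8
```

```bash
python3 -c "
from yw import *
rep(); to(.5091,.1622); im=snap('wrist','w9')
s,M=pose();p=s['tool_pos']; print(proj('wrist',[[.5091,.1622,.188],p-[0,0,.0656]]))
im2=im[140:260,180:340,::-1]; cv2.imwrite('pics/w9c.png',cv2.resize(im2,None,fx=5,fy=5,interpolation=cv2.INTER_CUBIC))
"
```

```text
t 21.85 p [0.5096 0.1632 0.2656] yaw 89.59 ang -89.6 rad 0.0473 Ft(ccw+) -1.3 Fr -0.9 Fz 0.2 w 0.147 gf 58.821823596954346 j6 0.18
tool shift (mm) [-1.  -0.5 -0. ]
[[259.07434126 202.96807609]
 [259.93745807 206.63762118]]
```

View pics/w9c.png

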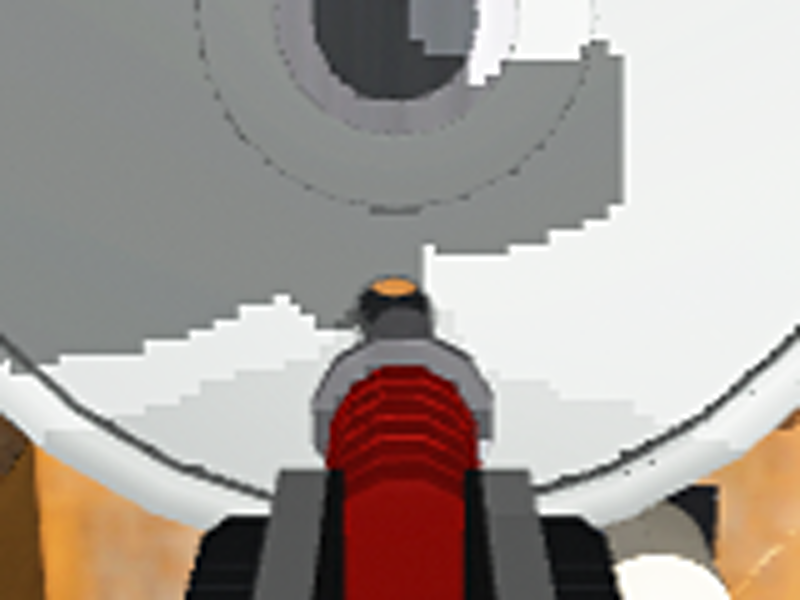

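The foot is about 1 mm off in y and 0.5 mm in x relative to the hole at crop (395,310). I'm correcting and lowering into the wheel.

>>> apply_moves --targets '[{"translation": [-0.01,-0.005,0],"twist": 0,"hand": 0.1},{"translation": [0,0,0],"twist": 0,"hand": 0.1},{"translation": [0,0,0.05],"twist": 0,"hand": 0.1},{"translation": [0,0,0.05],"twist": 0,"hand": 0.1},{"translation": [0,0,0.05],"twist": 0,"hand": 0.1},{"translation": [0,0,0],"twist": 0,"hand": 0.1},{"translation": [0,0,0],"twist": 0,"hand": 0.1}]'

```text
time: 22.6
tool_pos: [0.5088, 0.1623, 0.25]
tool_rot: [-0.0, 0.71, 0.705, -0.0]
contact_force: [-1.0, 0.6, -0.4]
gripper_width: 0.147
grasp_force: 58.8
```

```bash
python3 -c "
from yw import *
rep(); to(.5091,.1622)"
```

```text
t 22.6 p [0.5088 0.1623 0.25  ] yaw 89.6 ang -90.58 rad 0.0482 Ft(ccw+) -1.0 Fr -0.6 Fz -0.4 w 0.147 gf 58.82205784320831 j6 0.18
tool shift (mm) [-0.1  0.3 -0. ]
```

>>> apply_moves --targets '[{"translation": [0,0.002,0.03],"twist": 0,"hand": 0.1},{"translation": [0,0,0.03],"twist": 0,"hand": 0.1},{"translation": [0,0,0.03],"twist": 0,"hand": 0.1},{"translation": [0,0,0],"twist": 0,"hand": 0.1}]'

```text
time: 23.0
tool_pos: [0.5089, 0.1622, 0.2407]
tool_rot: [-0.0, 0.71, 0.705, -0.0]
contact_force: [-0.0, -0.5, 0.2]
gripper_width: 0.143
grasp_force: 58.8
```

>>> apply_moves --targets '[{"translation": [0,0,0.02],"twist": 0,"hand": 0.1},{"translation": [0,0,0.02],"twist": 0,"hand": 0.1},{"translation": [0,0,0],"twist": 0,"hand": 0.1}]'

```text
time: 23.3
tool_pos: [0.5091, 0.1622, 0.237]
tool_rot: [-0.0, 0.71, 0.705, -0.0]
contact_force: [-0.2, 0.6, -0.9]
gripper_width: 0.141
grasp_force: 58.8
```

Foot is 5 mm inside the collar with no resistance. I'm continuing to seat.

>>> apply_moves --targets '[{"translation": [0,0,0.04],"twist": 0,"hand": 0.1},{"translation": [0,0,0.04],"twist": 0,"hand": 0.1},{"translation": [0,0,0.04],"twist": 0,"hand": 0.1},{"translation": [0,0,0.03],"twist": 0,"hand": 0.1},{"translation": [0,0,0],"twist": 0,"hand": 0.1}]'

```text
time: 23.8
tool_pos: [0.5089, 0.1622, 0.2216]
tool_rot: [-0.0, 0.71, 0.705, -0.001]
contact_force: [0.2, -0.1, -0.0]
gripper_width: 0.143
grasp_force: 58.8
```

>>> apply_moves --targets '[{"translation": [0,0,0.01],"twist": 0,"hand": 0.1},{"translation": [0,0,0.01],"twist": 0,"hand": 0.1},{"translation": [0,0,0],"twist": 0,"hand": 0.1}]'

```text
time: 24.1
tool_pos: [0.5092, 0.1623, 0.2204]
tool_rot: [0.0, 0.71, 0.705, 0.0]
contact_force: [0.3, 0.3, 0.3]
gripper_width: 0.145
grasp_force: 58.8
```

>>> apply_moves --targets '[{"translation": [0,0,0.01],"twist": 0,"hand": 0.1},{"translation": [0,0,0.01],"twist": 0,"hand": 0.1},{"translation": [0,0,0],"twist": 0,"hand": 0.1}]'

```text
time: 24.4
tool_pos: [0.5095, 0.1623, 0.2198]
tool_rot: [0.0, 0.71, 0.705, 0.0]
contact_force: [-1.7, -0.8, 4.1]
gripper_width: 0.145
grasp_force: 59.9
```

Flange contact at the expected height (TCP 0.2198, 4 N). I'm releasing and rising.

>>> apply_moves --targets '[{"translation": [0,0,0],"twist": 0,"hand": 0.2},{"translation": [0,0,0],"twist": 0,"hand": 0.3},{"translation": [0,0,0],"twist": 0,"hand": 0.4},{"translation": [0,0,0],"twist": 0,"hand": 0.4},{"translation": [0,0,-0.1],"twist": 0,"hand": 0.4},{"translation": [0,0,-0.3],"twist": 0,"hand": 0.4},{"translation": [0,0,-0.4],"twist": 0,"hand": 0.4},{"translation": [0,0,-0.4],"twist": 0,"hand": 0.4}]'

```text
time: 25.2
tool_pos: [0.5088, 0.1622, 0.3398]
tool_rot: [-0.0, 0.71, 0.705, -0.0]
contact_force: [0.8, 0.2, -0.8]
gripper_width: 0.4
grasp_force: 0.0
```

>>> apply_moves --targets '[{"translation": [0,0,0],"twist": 0,"hand": 0.4},{"translation": [0,0,0],"twist": 0,"hand": 0.4},{"translation": [0,0,0],"twist": 0,"hand": 0.4}]'

```text
time: 25.5
tool_pos: [0.5088, 0.1621, 0.3372]
tool_rot: [-0.001, 0.71, 0.705, -0.001]
contact_force: [1.0, -0.5, -0.2]
gripper_width: 0.4
grasp_force: 0.0
```

```bash
python3 -c "
from yw import *
rep(); im=snap('wrist','w10')
a=np.linspace(0,2*np.pi,40); C=[.509,.1622]
for z,r in((.228,.0095),(.192,.012),(.188,.012)):
  q=proj('wrist',[[C[0]+r*np.cos(t),C[1]+r*np.sin(t),z] for t in a]); print(z,q.min(0).round(1),q.max(0).round(1))
hsv=cv2.cvtColor(im,cv2.COLOR_RGB2HSV)
m=(((hsv[...,0]<6)|(hsv[...,0]>174))&(hsv[...,1]>150)&(hsv[...,2]>60)).astype(np.uint8)
n,l,s,ce=cv2.connectedComponentsWithStats(m); print([x for x in s[1:].tolist() if x[4]>80])
cv2.imwrite('pics/w10c.png',cv2.resize(im[100:300,160:360,::-1],None,fx=3,fy=3))
"
```

```text
t 25.5 p [0.5088 0.1621 0.3372] yaw 89.6 ang -90.64 rad 0.0484 Ft(ccw+) 1.0 Fr 0.5 Fz -0.2 w 0.4 gf 0.0 j6 0.18
0.228 [250.3 181. ] [271.4 201.3]
0.192 [249.1 170.1] [272.6 193. ]
0.188 [249.2 169.3] [272.5 191.9]
[[440, 0, 72, 159, 7791], [418, 163, 94, 186, 10676], [251, 174, 19, 26, 403], [0, 200, 40, 98, 2688], [417, 288, 41, 37, 271]]
```

The red handle's outline (rows 174–199, columns 251–269) matches the projection for a seated pin, and the arm is clear. I'm handing in.

```bash
python3 -c "
from plant import *
print(job_done())"
```

```text
the job is handed in; nothing more can be done
None
```

The job is handed in, with no verdict shown: I rocked the wheel clockwise then anticlockwise (about 8 N at each take-up), left it mid-slack, seated the red pin flange-down through wheel and collar, let go, and never touched the candles or brooch.

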